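Open the key drawer of the low box by its hidden catch

TASK

The drawer of the low, single-drawer key box has no handle: its catch lies in a recess hidden under the steel slide plate in the top of the box. With the shut fingertips in the plate's square finger hole, push the plate to the left along the box's front edge until it stops and the hole stands over the recess, then go down through the hole, press the catch so that the drawer springs open, and let go. Leave the tall two-drawer box alone.

Things in the scene. Friction and masses are not known exactly. Their poses are not given: they have to be found in the camera images.
- low_hole (a point): Finger hole, 50 x 50 mm, square, through the bare steel slide plate (68 x 136 x 14 mm, standing 7 mm proud) in the top of the low box, along its front edge. Point: hole centre at the plate's upper face, 82 mm above the table; moves with the plate. Axes: x to the back of the box, y along it to the left (the way the plate slides), z up. The fixed channel floor lies 15 mm below.
- low_catch_top (a point): Steel catch, 50 x 50 mm, filling the recess, hidden under the plate at first. Point: centre of its upper face, 21 mm below the plate's upper face; when the plate is at its stop, the hole is straight above. It goes down 8 mm against a spring (3 N at first, 5 N fully down), frees the drawer after about 5 mm and comes up by itself. Axes as for the hole.
- low_slide (a joint): Slide plate of the low box: 0 at its right end, 0.075 m at its left stop (hole over the recess). It starts at 0 to 0.02 m, slides along the hole's +y with about 1.5 N of friction and stays where it is left.
- low_drawer (a joint): Drawer of the low box: 0 shut, 0.045 m fully open, towards the robot. The low box: grey painted steel, 124 mm deep (x), 236 mm long (y), 75 mm high, fixed to the table, ONE drawer in front, flush and without a handle; once the catch is pressed a weak spring pushes it fully open and keeps it there. Two brass keys lie in it.
- tall_hole (a point): Finger hole of the tall key box, a bystander to be left alone: same plan, finish and slide plate as the low box but 115 mm high with TWO drawers, one above the other, in front. Point: hole centre at the plate's upper face, 122 mm above the table; axes as for the low box.

How it is judged:
By the outcome, as a careful person would: the job done as asked, in the order asked, and still so for the second after the job is handed in, with the robot touching nothing.
It also fails if it takes over 35 s, if anything falls off the work surface, if the arm or the gripper's body presses on something with over 40 N, if the wrist force passes 120 N, or if a joint passes its speed limit or range.

ROBOT

A 6-joint arm with a two-finger parallel gripper is mounted at the origin on a cart in front of the work surface, level with it; the furniture and walls round the work are solid. World frame = base frame: x ahead of the robot, y to its left, z up, the work surface at z = 0. Lengths are in m, angles in rad, forces in N, time in s.
With the tool pointing down it reaches from about 0.3 to 0.775 m from the base axis. Payload 14.6 kg.
Tool frame: the origin (TCP) lies on the centre line of the jaws, within the pads' length; the fingertips stand 11 mm ahead of it and the grasp point (between the pads) lies 8 mm behind it; z points along the fingers, y is the line along which they close (so a half turn about z gives the same grasp; the last joint's range is limited). The gripper opens to 94 mm and grips with 3 to 60 N. Pads are 16 mm wide; open, the fingers measure 119 mm over their backs; the gripper's body (75 mm by 177 mm) begins 78 mm behind the grasp point.
Start: joints at [1.067, 0.3, 1.521, -0, 1.321, -0.067], TCP at [0.233, 0.498, 0.216] pointing down, gripper open.
Joint ranges: [-3.03, 3.03], [-0.79, 2.21], [0.23, 2.52], [-1.04, 4.18], [0, 3.07], [-2.55, 2.55]. Speed limits (rad/s): [2.22, 2.22, 2.57, 3.14, 3.14, 3.14].

INTERFACE

Orientations are given as a unit quaternion [x, y, z, w].
In Python, from cell import read_state, eyes, sign_off gives the robot as it stands.
- The arm moves only by the tool servo_tool, never from a script. Its arguments are lists of equal length, an entry for each row: "slide": the shift along the tool's x, y, z in cm, a list of three; "angular": the turn, a rotation vector about the tool's x, y, z in rad, a list of three. A call has 1 to 12 rows; each row is the pose to reach, as a shift and turn from the pose commanded when the call began, along the tool's axes at that moment; what a row does not reach only later rows make up. A row lasts 1/10 s, in which the tool goes at most 50 mm and 8.59 degrees, less where a joint would pass 70% of its speed; a pose out of reach is approached as far as the arm can. A call with a gripper value outside its range is refused whole. "grip" is the gripper command: -1 is shut, 1 is fully open, values between are in proportion, set as the call begins (left out, the last holds). The fingers move at their own pace and stop on an object; the grip force is fixed at half the most. Time passes only in rows, so rows that repeat a pose let the fingers close. It gives the time, the measured TCP pose, the force, the opening and the grip force at its end, in the units of the state.
- read_state(): the state, without advancing time (a new reading comes with each control period).
- eyes.read_camera(name): name is "side" or "top"; returns a dict with "color" (400x640x3 uint8, blue, green, red), "fovy" (degrees; the focal length in pixels is half the picture's height over the tangent of half this angle, whatever the lens; pixels are square), "cx", "cy" (the principal point, pixels), "R" (3x3) and "t" (3): a world point X has camera coordinates R X + t. Camera axes: x right, y down, z forward; pixel columns grow to the right and rows downward; lengths in m; the calibration is good to about 2 mm. A picture is of the moment at which its call begins. There is no depth.
- sign_off(): hands the job in; it is judged then, once.
The state is a dict: "clock": time; "joint_positions": joint angles; "joint_vel": joint speeds; "effort": joint torques, N m; "tool_pos": TCP position; "eef_rot": TCP orientation; "wrist_force": force on the tool from outside, world axes, zero at the start; "wrist_torque": the same for the moment, N m; "gripper_width": opening from 0.0 (shut) to 1.0 (fully open); "finger_force": force on a finger pad.
Only numpy, scipy, OpenCV 4.12 (cv2) and the standard library are available. Lean on these libraries where they do the work, as an engineer would, in place of code of your own. Each camera call takes 0.05 s, during which the arm holds its last target. There are 200 camera calls.

## Working session

There is one attempt and no reset: what is moved stays moved. The work goes in short steps, Python scripts to look and compute and a tool call to move; the robot and the scene stay as the last step left them, time stands still between calls to the robot, and variables do not carry over. Pictures are saved under pics/ and viewed, at most 10 in all, crops included, and the job is handed in when it is done.

Besides the shell and the picture viewer there is one more tool, called after "Request:" by a JSON object that holds its "op" and its "data". servo_tool: Moves the arm, as the interface text tells. Its arguments: {"type":"object","properties":{"slide":{"type":"array","items":{"type":"array","items":{"type":"number"}}},"angular":{"type":"array","items":{"type":"array","items":{"type":"number"}}},"grip":{"type":"number"}},"required":["slide","angular"]}

```bash
mkdir -p pics
python3 - <<'E'
from cell import read_state, eyes
import cv2
for n in ("top","side"):
    c=eyes.read_camera(n); cv2.imwrite(f"pics/{n}0.png",c["color"]); print(n,c["fovy"],c["cx"],c["cy"],c["R"],c["t"])
s=read_state(); print(s)
E
```

```text
top 49.925830760988056 318.01748637187745 194.79384566722956 [[ 0.06272133 -0.99802862 -0.00221353]
 [-0.97726375 -0.06096596 -0.20307319]
 [ 0.2025379   0.01490023 -0.97916106]] [-0.0666761   0.53292089  0.88214382]
side 57.90670838068938 319.4332817467984 204.07344052157012 [[ 0.79844357 -0.60193612 -0.0126794 ]
 [-0.3771123  -0.4835854  -0.78989333]
 [ 0.46933376  0.63546681 -0.61311317]] [-0.47293131  0.26793537  0.70539983]
{'clock': 0.1, 'joint_positions': array([ 1.06737832e+00,  3.00411474e-01,  1.52147751e+00, -3.21084640e-05,
        1.32067745e+00, -6.65844600e-02]), 'joint_vel': array([-0.00073125, -0.00121476,  0.00158728, -0.0003664 , -0.00090763,
        0.00106332]), 'effort': array([ 2.49560166e-03, -5.32638717e+01, -3.53284192e+01,  7.10126921e-02,
        2.33927235e-02, -5.76605294e-05]), 'tool_pos': array([0.23259425, 0.49817397, 0.21596284]), 'eef_rot': array([ 2.16680370e-01,  9.76242480e-01, -4.71623003e-04, -1.21968180e-04]), 'wrist_force': array([0.09830168, 0.17885701, 0.37768219]), 'wrist_torque': array([0.04120054, 0.04202015, 0.03177116]), 'finger_force': 0.0, 'gripper_width': 1.0029620581970073}
```

View pics/top0.png

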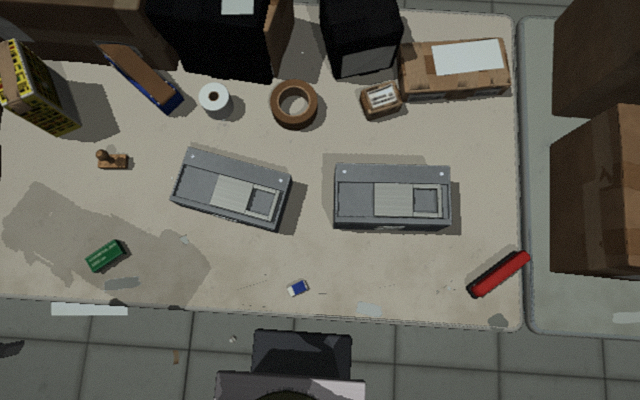

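View pics/side0.png

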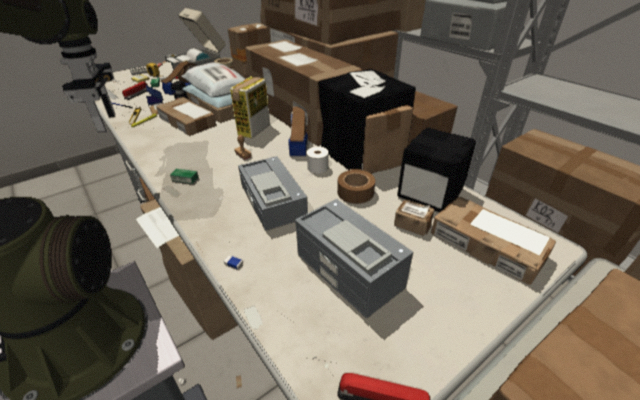

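The low box is the left one in the top view (about 232,190), at (272,190) in the side view. The tall box is the right one. I'll zoom in to mark the corners.

Run:
```python
import cv2,numpy as np
a=cv2.imread("pics/top0.png")[140:240,160:300]; b=cv2.imread("pics/side0.png")[145:230,230:315]
a=cv2.resize(a,None,fx=5,fy=5,interpolation=cv2.INTER_CUBIC);b=cv2.resize(b,None,fx=7,fy=7,interpolation=cv2.INTER_CUBIC)
cv2.imwrite("pics/ztop.png",a);cv2.imwrite("pics/zside.png",b)
```

```text
(no output)
```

View pics/ztop.png

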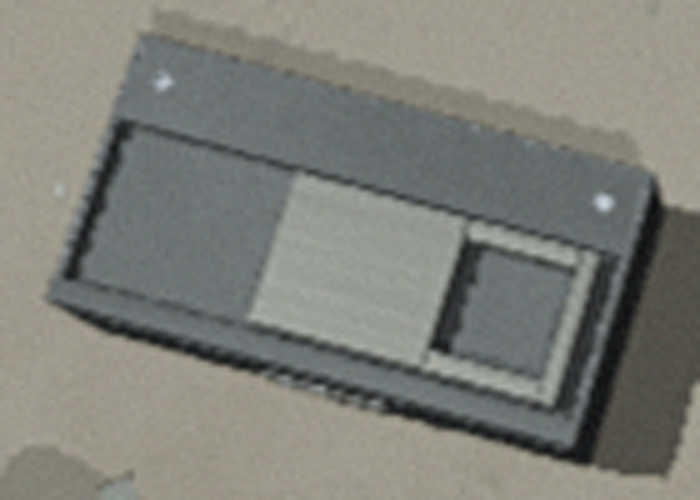

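View pics/zside.png

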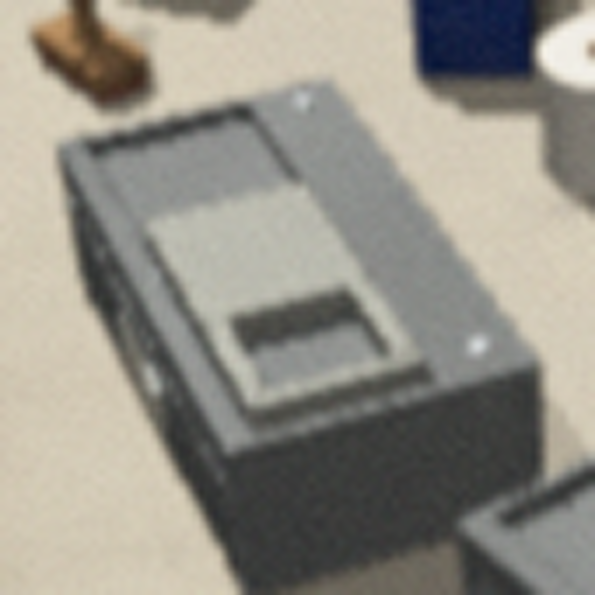

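```bash
cat > h.py <<'E'
import numpy as np
from cell import read_state, eyes
C={"top":(49.925830760988056,318.01748637187745,194.79384566722956,np.array([[0.06272133,-0.99802862,-0.00221353],[-0.97726375,-0.06096596,-0.20307319],[0.2025379,0.01490023,-0.97916106]]),np.array([-0.0666761,0.53292089,0.88214382])),
"side":(57.90670838068938,319.4332817467984,204.07344052157012,np.array([[0.79844357,-0.60193612,-0.0126794],[-0.3771123,-0.4835854,-0.78989333],[0.46933376,0.63546681,-0.61311317]]),np.array([-0.47293131,0.26793537,0.70539983]))}
def ray(n,u,v,z):
    fy,cx,cy,R,t=C[n]; f=200/np.tan(np.radians(fy/2))
    d=R.T@np.array([(u-cx)/f,(v-cy)/f,1]); o=-R.T@t
    return (o+d*(z-o[2])/d[2])[:2]
def proj(n,X):
    fy,cx,cy,R,t=C[n]; f=200/np.tan(np.radians(fy/2))
    c=(R@np.asarray(X).T).T+t; return c[...,:2]/c[...,2:]*f+[cx,cy]
E
python3 - <<'E'
from h import *
np.set_printoptions(precision=4,suppress=True)
D={"top":(160,140,5,[(145,38),(657,175),(572,450),(50,297)],[(298,172),(600,250),(550,403),(248,318)],None),
"side":(230,145,7,[(325,85),(540,362),(232,452),(62,148)],[(300,185),(432,360),(252,412),(148,222)],[(350,290),(392,355),(258,390),(230,318)])}
for n,(x0,y0,k,box,pl,ho) in D.items():
    for nm,p,z in(("box",box,.075),("plate",pl,.082),("hole",ho,.082)):
        if p is None: continue
        P=np.array([ray(n,x0+(a+.5)/k-.5,y0+(b+.5)/k-.5,z) for a,b in p])
        e=P-np.roll(P,-1,0)
        print(n,nm,P.tolist(),"c",P.mean(0),"lens",np.linalg.norm(e,axis=1),"yaw",np.degrees([np.arctan2(-e[i,0]*s,e[i,1]*s) for i,s in((0,1),(2,-1))]))
E
```

```text
top box [[0.6201588780114144, 0.2551481556886892], [0.5725246968037925, 0.027295141816997992], [0.4516798226981421, 0.05390534358907388], [0.5030229041218423, 0.28127900578239634]] c [0.5368 0.1544] lens [0.2328 0.1237 0.2331 0.12  ] yaw [-11.808  -12.7245]
top plate [[0.562536553773014, 0.18003540538302526], [0.5365347123836879, 0.04837366134485184], [0.46995252690433087, 0.06394468650666096], [0.49803698289031173, 0.19414045525532947]] c [0.5168 0.1216] lens [0.1342 0.0684 0.1332 0.066 ] yaw [-11.1716 -12.1727]
side box [[0.6161778202961212, 0.25128630435708077], [0.57241722886335, 0.027284492173415997], [0.45419403421992943, 0.051116734016338095], [0.5010397979986494, 0.27554128393104826]] c [0.536  0.1513] lens [0.2282 0.1206 0.2293 0.1177] yaw [-11.054  -11.7905]
side plate [[0.5601638474147336, 0.1784206100045198], [0.5363593191709234, 0.04505644350995175], [0.4677240102875192, 0.05874135726707641], [0.49799971771779294, 0.1924968283972247]] c [0.5156 0.1187] lens [0.1355 0.07   0.1371 0.0637] yaw [-10.1203 -12.754 ]
side hole [[0.5364767208246598, 0.10223956036972925], [0.5263717371755612, 0.05680704053515728], [0.47612401735953314, 0.06881020648839553], [0.4907421943303477, 0.1145697219300158]] c [0.5074 0.0856] lens [0.0465 0.0517 0.048  0.0474] yaw [-12.5395 -17.7164]
```

Request:
{"op": "servo_tool", "data": {"slide": [[-1.7, -1.0, 0], [-5.5, -3.3, 0], [-9.8, -5.9, 0], [-14.0, -8.4, 0], [-18.3, -11.0, 0], [-22.5, -13.6, 0], [-26.8, -16.1, 0], [-31.0, -18.7, 0], [-35.3, -21.2, 0], [-39.1, -23.6, 0], [-41.7, -25.1, 0], [-42.5, -25.6, 0]], "angular": [[0, 0, -0.01], [0, 0, -0.03], [0, 0, -0.05], [0, 0, -0.08], [0, 0, -0.1], [0, 0, -0.12], [0, 0, -0.15], [0, 0, -0.17], [0, 0, -0.19], [0, 0, -0.21], [0, 0, -0.225], [0, 0, -0.23]], "grip": -1}}

```text
clock: 1.3
tool_pos: [0.5104, 0.0844, 0.216]
eef_rot: [0.104, 0.995, -0.0, -0.0]
wrist_force: [-0.7, -0.0, -1.1]
gripper_width: 0.023
finger_force: 0.0
```

Request:
{"op": "servo_tool", "data": {"slide": [[0, 0, 1], [0, 0, 3], [0, 0, 5.5], [0, 0, 8], [0, 0, 9.5], [0, 0, 10.2], [0, 0, 10.2]], "angular": [[0, 0, 0], [0, 0, 0], [0, 0, 0], [0, 0, 0], [0, 0, 0], [0, 0, 0], [0, 0, 0]]}}

```text
clock: 2.0
tool_pos: [0.5086, 0.0875, 0.1136]
eef_rot: [0.103, 0.995, -0.0, -0.001]
wrist_force: [-0.1, 0.1, 0.4]
gripper_width: 0.004
finger_force: 0.0
```

Run:
```python
from h import *; import cv2
s=read_state(); print(s["clock"],s["tool_pos"],s["eef_rot"],s["wrist_force"],s["gripper_width"])
a=eyes.read_camera("top")["color"][140:240,160:300]; b=eyes.read_camera("side")["color"][130:230,220:320]
cv2.imwrite("pics/chk1.png",np.hstack([cv2.resize(a[:,30:],None,fx=4,fy=4),cv2.resize(b,None,fx=4,fy=4)][::1])[:, :800])
```

```text
2.0 [0.50857841 0.08753553 0.11359748] [ 1.02682488e-01  9.94713836e-01 -1.25625316e-04 -8.21622391e-04] [-0.12752294  0.14331199  0.38313767] 0.0044133828585545395
```

View pics/chk1.png

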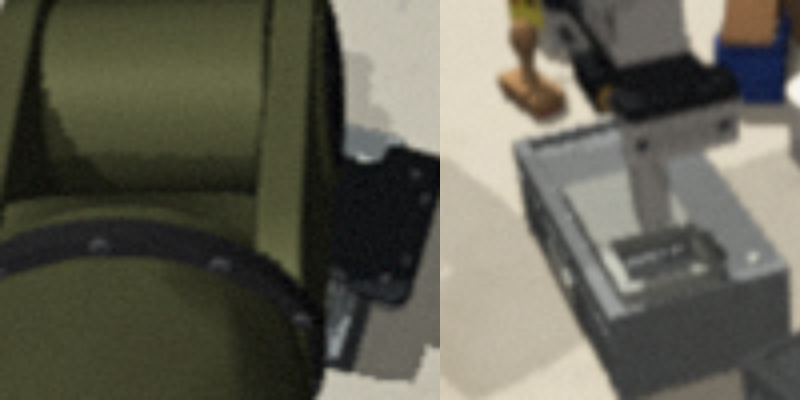

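The side view shows the shut tips just above and behind the hole in projection (tip at about 274,187; hole centre at about 276,195). That fits 20 mm of height left to go, so I'll descend.

Request:
{"op": "servo_tool", "data": {"slide": [[0, 0, 0.8], [0, 0, 1.6], [0, 0, 2.2], [0, 0, 2.6], [0, 0, 3.0], [0, 0, 3.0]], "angular": [[0, 0, 0], [0, 0, 0], [0, 0, 0], [0, 0, 0], [0, 0, 0], [0, 0, 0]]}}

```text
clock: 2.7
tool_pos: [0.5093, 0.0866, 0.0839]
eef_rot: [0.103, 0.995, -0.0, -0.0]
wrist_force: [-0.2, -0.2, 0.7]
gripper_width: 0.006
finger_force: 0.0
```

Run:
```python
from h import *
print(proj("side",[[.5086,.0875,.1026],[.5086,.0875,.082]]))
```

```text
[[272.81250858 185.85137403]
 [273.53214965 192.28939584]]
```

Inside the hole with no contact. Next I slide left along tool +y.

Request:
{"op": "servo_tool", "data": {"slide": [[0, 0.5, 0], [0, 1.0, 0], [0, 1.5, 0], [0, 2.0, 0], [0, 2.5, 0], [0, 3.0, 0], [0, 3.5, 0], [0, 4.0, 0], [0, 4.5, 0], [0, 5.0, 0], [0, 5.5, 0], [0, 6.0, 0]], "angular": [[0, 0, 0], [0, 0, 0], [0, 0, 0], [0, 0, 0], [0, 0, 0], [0, 0, 0], [0, 0, 0], [0, 0, 0], [0, 0, 0], [0, 0, 0], [0, 0, 0], [0, 0, 0]]}}

```text
clock: 3.9
tool_pos: [0.522, 0.1457, 0.0845]
eef_rot: [0.103, 0.995, 0.0, 0.0]
wrist_force: [0.5, -1.7, 3.1]
gripper_width: 0.007
finger_force: 1.5
```

Request:
{"op": "servo_tool", "data": {"slide": [[0, 0.4, 0], [0, 0.7, 0], [0, 1.0, 0], [0, 1.2, 0], [0, 1.4, 0], [0, 1.5, 0], [0, 1.5, 0]], "angular": [[0, 0, 0], [0, 0, 0], [0, 0, 0], [0, 0, 0], [0, 0, 0], [0, 0, 0], [0, 0, 0]]}}

```text
clock: 4.6
tool_pos: [0.5248, 0.1601, 0.0844]
eef_rot: [0.103, 0.995, 0.0, -0.0]
wrist_force: [0.3, -0.6, 2.1]
gripper_width: 0.007
finger_force: 1.1
```

Request:
{"op": "servo_tool", "data": {"slide": [[0, 0.1, 0], [0, 0.2, 0], [0, 0.3, 0], [0, 0.4, 0], [0, 0.5, 0], [0, 0.6, 0]], "angular": [[0, 0, 0], [0, 0, 0], [0, 0, 0], [0, 0, 0], [0, 0, 0], [0, 0, 0]]}}

```text
clock: 5.2
tool_pos: [0.5261, 0.166, 0.0844]
eef_rot: [0.103, 0.995, 0.0, -0.0]
wrist_force: [0.7, -2.1, 3.7]
gripper_width: 0.007
finger_force: 1.5
```

Request:
{"op": "servo_tool", "data": {"slide": [[0, 0.1, 0], [0, 0.2, 0], [0, 0.3, 0], [0, 0.3, 0]], "angular": [[0, 0, 0], [0, 0, 0], [0, 0, 0], [0, 0, 0]]}}

```text
clock: 5.6
tool_pos: [0.5265, 0.1678, 0.0844]
eef_rot: [0.103, 0.995, -0.001, -0.0]
wrist_force: [-1.3, -11.5, 5.9]
gripper_width: 0.004
finger_force: 5.6
```

Stop reached: the force jumped to 11.5 N. I'll back off to the middle of the hole and look.

Request:
{"op": "servo_tool", "data": {"slide": [[0, -0.4, 0], [0, -0.9, 0], [0, -1.3, 0], [0, -1.3, 0], [0, -1.3, 0]], "angular": [[0, 0, 0], [0, 0, 0], [0, 0, 0], [0, 0, 0], [0, 0, 0]]}}

```text
clock: 6.1
tool_pos: [0.524, 0.1561, 0.0844]
eef_rot: [0.103, 0.995, 0.0, -0.0]
wrist_force: [-0.4, 0.5, 0.3]
gripper_width: 0.005
finger_force: 0.0
```

Run:
```python
from h import *; import cv2
b=eyes.read_camera("side")["color"][130:230,220:320]
cv2.imwrite("pics/chk2.png",cv2.resize(b,None,fx=6,fy=6,interpolation=cv2.INTER_CUBIC))
s=read_state();print(s["tool_pos"],s["wrist_force"])
```

```text
[0.52405033 0.15617341 0.08444111] [-0.00925509  0.11800156 -0.3926991 ]
```

View pics/chk2.png

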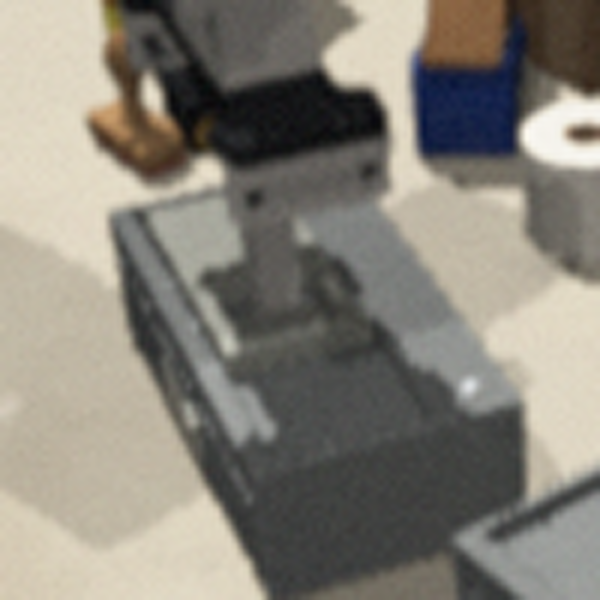

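The plate is against its left stop (plate end at about (160,215) in the crop) and the finger stands inside the hole (tip at about 275,310). Next I press down.

Request:
{"op": "servo_tool", "data": {"slide": [[0, 0, 0.4], [0, 0, 0.8], [0, 0, 1.1], [0, 0, 1.3], [0, 0, 1.5], [0, 0, 1.7], [0, 0, 1.8], [0, 0, 1.85], [0, 0, 1.9], [0, 0, 1.9]], "angular": [[0, 0, 0], [0, 0, 0], [0, 0, 0], [0, 0, 0], [0, 0, 0], [0, 0, 0], [0, 0, 0], [0, 0, 0], [0, 0, 0], [0, 0, 0]]}}

```text
clock: 7.15
tool_pos: [0.524, 0.1561, 0.0654]
eef_rot: [0.103, 0.995, -0.0, -0.0]
wrist_force: [-2.8, -0.7, 4.7]
gripper_width: 0.006
finger_force: 2.0
```

Request:
{"op": "servo_tool", "data": {"slide": [[0, 0, 0.05], [0, 0, 0.05], [0, 0, 0.05], [0, 0, -0.5], [0, 0, -1.2], [0, 0, -2.5], [0, 0, -4.5], [0, 0, -7], [0, 0, -10], [0, 0, -13], [0, 0, -15], [0, 0, -15]], "angular": [[0, 0, 0], [0, 0, 0], [0, 0, 0], [0, 0, 0], [0, 0, 0], [0, 0, 0], [0, 0, 0], [0, 0, 0], [0, 0, 0], [0, 0, 0], [0, 0, 0], [0, 0, 0]]}}

```text
clock: 8.35
tool_pos: [0.525, 0.1562, 0.2191]
eef_rot: [0.103, 0.995, 0.001, 0.003]
wrist_force: [-0.1, -0.2, -1.1]
gripper_width: 0.008
finger_force: 0.0
```

Run:
```python
from h import *; import cv2
b=eyes.read_camera("side")["color"][120:240,200:320]
cv2.imwrite("pics/chk3.png",cv2.resize(b,None,fx=5,fy=5,interpolation=cv2.INTER_CUBIC))
s=read_state();print(s["clock"],s["tool_pos"],s["wrist_force"])
```

```text
8.4 [0.52438536 0.15611328 0.21683588] [ 0.82064771  0.03008302 -0.60917461]
```

View pics/chk3.png

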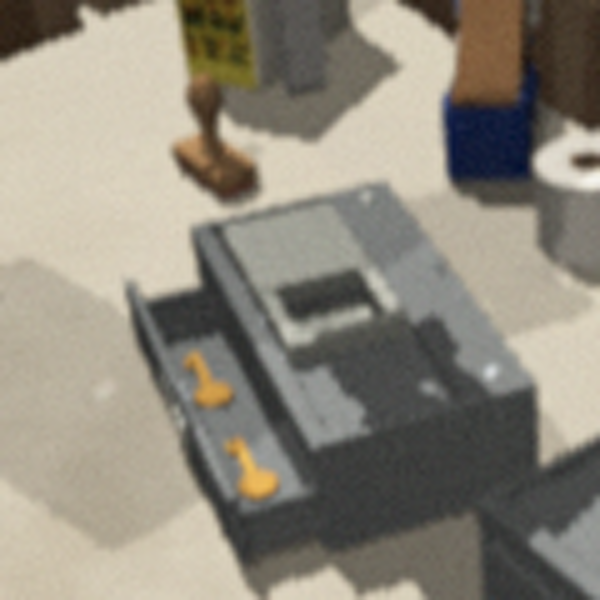

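The drawer is open with both keys in it (about (205,385) and (250,475)). The plate is at its left stop and the arm is clear, so I'll let the arm settle and hand in.

Request:
{"op": "servo_tool", "data": {"slide": [[0, 0, 0], [0, 0, 0], [0, 0, 0], [0, 0, 0], [0, 0, 0]], "angular": [[0, 0, 0], [0, 0, 0], [0, 0, 0], [0, 0, 0], [0, 0, 0]]}}

```text
clock: 8.9
tool_pos: [0.524, 0.1561, 0.2152]
eef_rot: [0.103, 0.995, -0.0, -0.0]
wrist_force: [0.7, -0.1, 0.5]
gripper_width: 0.007
finger_force: 0.0
```

```bash
python3 -c "
from cell import sign_off; print(sign_off())"
```

```text
the job is handed in; nothing more can be done
None
```

I pushed the low box's plate to its left stop and pressed the catch, and the drawer sprang open with both keys in it; the arm is clear, the tall box was left alone, and the job was handed in at about 9 s (no verdict was returned).

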